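Seal the larger food box

TASK

Seal the larger, oblong food box: with the fingertips press down the four raised sections of its lid rim until each clicks fully shut and the whole rim lies flat. Only press: do not pick up, tip or shove the box, and leave it standing about where it is. The smaller square box is still cooling, so leave its lid sections standing up, and leave that box and everything else on the worktop where they are.

Things in the scene. Friction and masses are not known exactly. Their poses are not given: they have to be found in the camera images.
- big_box: larger food box, oblong 140 x 190 mm, 76 mm high shut, light grey, grey lid with white rim sections; 1.0 to 1.8 kg, loose. Origin: centre of underside; x along its short, y along its long sides, z up. Lid: fixed panel and fixed 32 mm corners; between them four hinged rim sections, 32 mm wide from hinge line to outer edge (123 mm long on long sides, 73 mm on short ends), shut top 76 mm above the worktop
- big_box_near (a joint): rim section of the larger box on its long side towards -x (box's frame): 0 = shut flat against its stop (clicked home), 0.5 rad = fully up; starts between 0.24 and 0.5. Its stiff catch holds it wherever it is left, so it must be pressed all the way down to the stop; that takes about 3.5 N at the finger ribs
- big_box_near_press (a point): spot to press on top of that section (near), at its finger ribs: middle of its length, 25 mm out from the hinge line, 7 mm in from the outer edge. Moves with it: 82 to 88 mm above the worktop standing up, 76 mm shut. x points outward across the section, y along it
- big_box_far (a joint): rim section of the larger box on its long side towards +x (box's frame): 0 = shut flat against its stop (clicked home), 0.5 rad = fully up; starts between 0.24 and 0.5. Its stiff catch holds it wherever it is left, so it must be pressed all the way down to the stop; that takes about 3.5 N at the finger ribs
- big_box_far_press (a point): spot to press on top of that section (far), at its finger ribs: middle of its length, 25 mm out from the hinge line, 7 mm in from the outer edge. Moves with it: 82 to 88 mm above the worktop standing up, 76 mm shut. x points outward across the section, y along it
- big_box_left (a joint): rim section of the larger box on its short end towards +y (box's frame): 0 = shut flat against its stop (clicked home), 0.5 rad = fully up; starts between 0.24 and 0.5. Its stiff catch holds it wherever it is left, so it must be pressed all the way down to the stop; that takes about 3.5 N at the finger ribs
- big_box_left_press (a point): spot to press on top of that section (left), at its finger ribs: middle of its length, 25 mm out from the hinge line, 7 mm in from the outer edge. Moves with it: 82 to 88 mm above the worktop standing up, 76 mm shut. x points outward across the section, y along it
- big_box_right (a joint): rim section of the larger box on its short end towards -y (box's frame): 0 = shut flat against its stop (clicked home), 0.5 rad = fully up; starts between 0.24 and 0.5. Its stiff catch holds it wherever it is left, so it must be pressed all the way down to the stop; that takes about 3.5 N at the finger ribs
- big_box_right_press (a point): spot to press on top of that section (right), at its finger ribs: middle of its length, 25 mm out from the hinge line, 7 mm in from the outer edge. Moves with it: 82 to 88 mm above the worktop standing up, 76 mm shut. x points outward across the section, y along it
- small_box: the smaller food box, square, 112 x 112 mm and 58 mm high with its lid shut, same make and look, about 0.7 kg, loose. Origin at the centre of its underside, z up. Its lid has only two hinged rim sections (27 mm wide, 55 mm long), on opposite sides; both stand up and are to stay so.
- small_box_near (a joint): rim section of the smaller box towards -x in the box's frame: 0 = shut, up to 0.5 rad = standing up; as easily pressed. To be left standing up.
- small_box_far (a joint): rim section of the smaller box towards +x in the box's frame: 0 = shut, up to 0.5 rad = standing up; as easily pressed. To be left standing up.
- puck: small dark puck, 51 mm across, 24 mm high; loose bystander, origin at the centre of its underside
- bench_timer: white kitchen timer lying face up, 79 x 81 x 19 mm; loose bystander, origin at the centre of its underside
- bench_scraper: bench scraper lying flat, 100 x 152 x 12 mm; loose bystander, origin at the centre of its underside
- red_bowl: round bowl, 115 mm across, 59 mm high; loose bystander, origin at the centre of its underside
- date_tape: roll of tape lying flat, 104 mm across, 25 mm high; loose bystander, origin at the centre of its underside
- salt_shaker: steel shaker, 68 mm across, 103 mm high; loose bystander, origin at the centre of its underside
There are look-alikes about, which are no part of the job. What is shaped like the small_box but green is not meant.

How it is judged:
By the outcome, as a careful person would: the job done as asked, in the order asked, and still so for the second after the job is handed in, with the robot touching nothing.
It also fails if it takes over 45 s, if anything falls off the work surface, if the arm or the gripper's body presses on something with over 40 N, if the wrist force passes 120 N, or if a joint passes its speed limit or range.

ROBOT

A 6-joint arm with a two-finger parallel gripper is mounted at the origin on a cart in front of the work surface, level with it; the furniture and walls round the work are solid. World frame = base frame: x ahead of the robot, y to its left, z up, the work surface at z = 0. Lengths are in m, angles in rad, forces in N, time in s.
With the tool pointing down it reaches from about 0.25 to 0.8 m from the base axis. Payload 8.5 kg.
Tool frame: the origin (TCP) lies midway between the tips of the shut fingers; the grasp point (between the pads) lies 19 mm behind it; z points along the fingers, y is the direction in which the jaws open and shut (so a half turn about z gives the same grasp; the last joint's range is limited). The gripper opens to 85 mm and grips with 20 to 120 N. Pads are 22 mm wide; open, the fingers measure 114 mm over their backs; the gripper's body (76 mm by 85 mm) begins 54 mm behind the grasp point. The pads swing forward as they close: fully open they stand 13 mm farther back than shut.
Start: joints at [-1.169, 0.238, -0.013, 1.319, 0, 1.571], TCP at [0.205, -0.483, 0.231] pointing down, gripper open.
Joint ranges: [-2.66, 2.66], [-1.03, 1.9], [-1.14, 1.46], [-1.82, 2.27], [-1.45, 1.34], [-3.14, 3.14]. Speed limits (rad/s): [2.22, 2.22, 2.79, 3.14, 3.14, 3.14].

INTERFACE

Orientations are given as a unit quaternion [x, y, z, w].
In Python, from rig import arm gives the robot as it stands. Calls block until the motion is done:
- arm.move_ptp(position, orientation): joint-space move of the TCP to a pose.
- arm.move_linear(position, frame=None, velocity=0.15): straight line of the TCP; frame=None keeps the orientation; velocity is the mean speed in m/s.
- arm.move_joints(angles): joint-space move.
- arm.grip(opening, squeeze=None): finger opening in m; squeeze is the grip in N (None keeps the last); returns when the fingers have stopped.
- arm.pause(seconds).
- arm.solve_ik(position, orientation): joint angles nearest the present ones, or None.
- arm.observe(): the state.
- arm.get_image(name): name is "scene" or "top" or "wrist"; returns a dict with "img" (400x640x3 uint8, blue, green, red), "mtx" (3x3 intrinsics, pixels), "world_from_camera" (4x4, takes a point from camera to world coordinates). Camera axes: x right, y down, z forward; pixel columns grow to the right and rows downward; lengths in m; the calibration is good to about 2 mm. A picture is of the moment at which its call begins. There is no depth.
A pose or a line that the arm cannot do raises arm.MotionError and nothing moves.
- arm.sign_off(): hands the job in, once; it reports no verdict.
The state is a dict: "time_s": time; "q": joint angles; "joint_velocities": joint speeds; "joint_torque": joint torques, N m; "position": TCP position; "tcp_rot": TCP orientation; "wrist_force": force on the tool from outside, world axes, zero at the start; "moment": the same for the moment, N m; "width": finger opening in m.
Only numpy, scipy, OpenCV 4.12 (cv2) and the standard library are available. Lean on these libraries where they do the work, as an engineer would, in place of code of your own. Each camera call takes 0.05 s, during which the arm holds its last target. There are 200 camera calls.

## Working session

There is one attempt and no reset: what is moved stays moved. The work goes in short steps, each a Python script; the robot and the scene stay as the last script left them, time stands still between calls to the robot, and variables do not carry over. Pictures are saved under pics/ and viewed, about 8 in all and at most 12, crops included, and the job is handed in when it is done.

```bash
mkdir -p pics; ls; python3 - <<'E'
from rig import arm
import cv2,numpy as np
for n in("top","scene"):
    d=arm.get_image(n); cv2.imwrite(f"pics/{n}0.png",d["img"]); np.savez(f"pics/{n}0.npz",**d); print(n,d["mtx"].round(1).tolist(),d["world_from_camera"].round(3).tolist())
s=arm.observe(); print(s["time_s"],s["position"],s["tcp_rot"],s["width"])
E
```

```text
pics
top [[414.9, 0.0, 320.4], [0.0, 414.9, 200.4], [0.0, 0.0, 1.0]] [[0.065, -0.975, 0.211, 0.25], [-0.998, -0.064, 0.011, -0.005], [0.003, -0.211, -0.977, 1.444], [0.0, 0.0, 0.0, 1.0]]
scene [[362.6, 0.0, 319.6], [0.0, 362.6, 197.1], [0.0, 0.0, 1.0]] [[0.486, -0.674, 0.557, -0.259], [-0.874, -0.385, 0.296, -0.431], [0.015, -0.631, -0.776, 1.199], [0.0, 0.0, 0.0, 1.0]]
0.1 [ 0.20518348 -0.48286103  0.23073212] [ 9.79890111e-01  1.99536859e-01 -1.11046642e-04 -6.32139392e-04] 0.08537539772854369
```

View pics/top0.png

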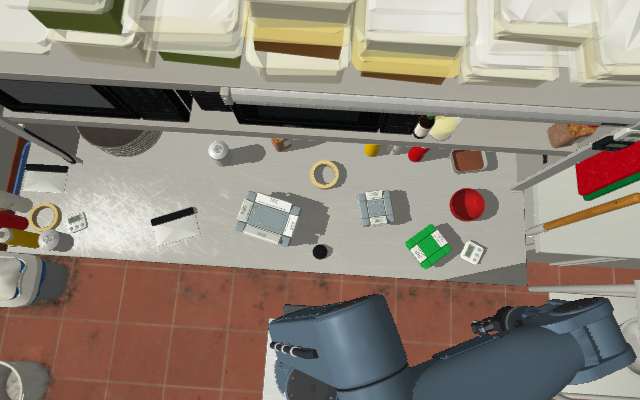

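View pics/scene0.png

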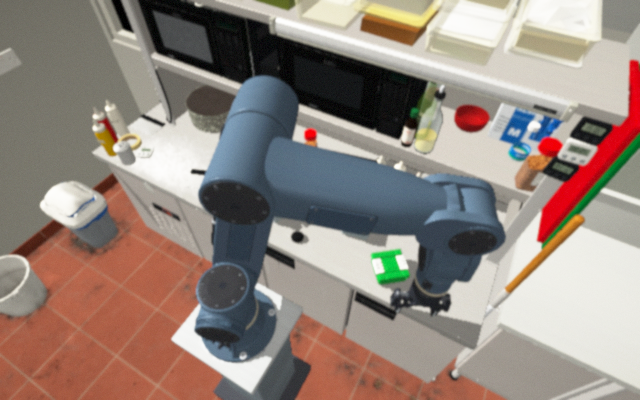

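The top view shows the oblong grey box at about (267,218), the small square box at (377,208), the green decoy at (428,246) and the puck at (320,252). In the scene view the arm hides the boxes, so I'll move over the big box for a near look with the wrist camera.

```bash
cat > h.py <<'E'
import numpy as np,cv2
from rig import arm
from scipy.spatial.transform import Rotation as R
def ray(d,uv,z):
    T=d["world_from_camera"];p=T[:3,:3]@np.linalg.inv(d["mtx"])@np.array([*uv,1.]);return T[:3,3]+p*(z-T[2,3])/p[2]
def proj(d,P):
    T=np.linalg.inv(d["world_from_camera"]);p=d["mtx"]@(T[:3,:3]@np.asarray(P)+T[:3,3]);return p[:2]/p[2]
def down(a): # tool down, tool x axis at world angle a
    return (R.from_euler('z',a)*R.from_euler('x',np.pi)).as_quat()
def snap(n,f):
    d=arm.get_image(n);cv2.imwrite(f"pics/{f}.png",d["img"]);np.savez(f"pics/{f}.npz",**d);return d
E
python3 - <<'E'
from h import *
d=np.load("pics/top0.npz")
for n,uv,z in(("big",(267,218),.076),("small",(377,208),.06),("shaker",(218,150),.1)):print(n,ray(d,uv,z).round(3))
c=ray(d,(267,218),.076)
arm.grip(0.0)
for off in(-.08,):
    arm.move_ptp([c[0]+off,c[1],.33],down(0.4))
w=snap("wrist","w1");print(w["world_from_camera"].round(3).tolist(),w["mtx"].round(1).tolist())
s=arm.observe();print(s["time_s"],s["position"],s["wrist_force"],s["width"],s["q"])
E
```

```text
big [0.474 0.184 0.076]
small [ 0.535 -0.183  0.06 ]
shaker [0.693 0.369 0.1  ]
[[0.388, -0.874, -0.292, 0.468], [-0.922, -0.368, -0.123, 0.216], [0.0, 0.316, -0.949, 0.473], [0.0, 0.0, 0.0, 1.0]] [[316.1, 0.0, 316.7], [0.0, 316.1, 195.6], [0.0, 0.0, 1.0]]
4.7833 [0.39395836 0.18428866 0.32995287] [-0.03526428  0.3148021  -0.06752335] 0.0001387474166645873 [ 4.37587095e-01  6.66056415e-02  2.70739102e-02  1.53136279e+00
 -5.70389072e-05 -3.10337404e+00]
```

View pics/w1.png

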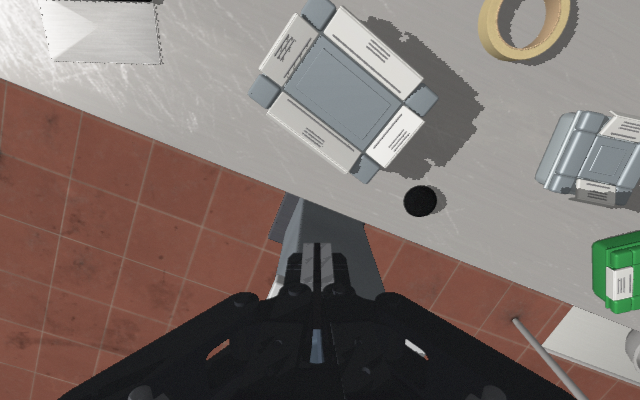

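The wrist view shows the big box whole except its top corner at (320,0). Its panel centre is about (340,90), with the puck at (420,200). I'll turn the wrist half a turn, since q6 is near its limit, and centre the box.

```bash
python3 - <<'E'
from h import *
w=np.load("pics/w1.npz")
c=ray(w,(342,90),.076);print(c)
P=[ray(w,p,.076) for p in((262,92),(366,170),(425,98))];print(np.round(P,3))
arm.move_ptp([c[0]-.01,c[1]-.0,.36],down(0.4+np.pi))
w=snap("wrist","w2");print(w["world_from_camera"].round(3).tolist())
cv2.imwrite("pics/w2c.png",cv2.resize(w["img"][:260,120:520],None,fx=2,fy=2,interpolation=cv2.INTER_CUBIC))
s=arm.observe();print(s["time_s"],s["position"],s["q"])
E
```

```text
[0.48040348 0.18860131 0.076     ]
[[0.441 0.276 0.076]
 [0.403 0.12  0.076]
 [0.511 0.093 0.076]]
[[-0.389, 0.874, 0.291, 0.395], [0.921, 0.369, 0.123, 0.157], [-0.0, 0.316, -0.949, 0.503], [0.0, 0.0, 0.0, 1.0]]
7.4417 [0.47033319 0.18858201 0.36002387] [ 3.81338987e-01  1.98398970e-01  2.60022683e-01  1.63241372e+00
 -1.71923658e-05 -1.90517109e-02]
```

View pics/w2c.png

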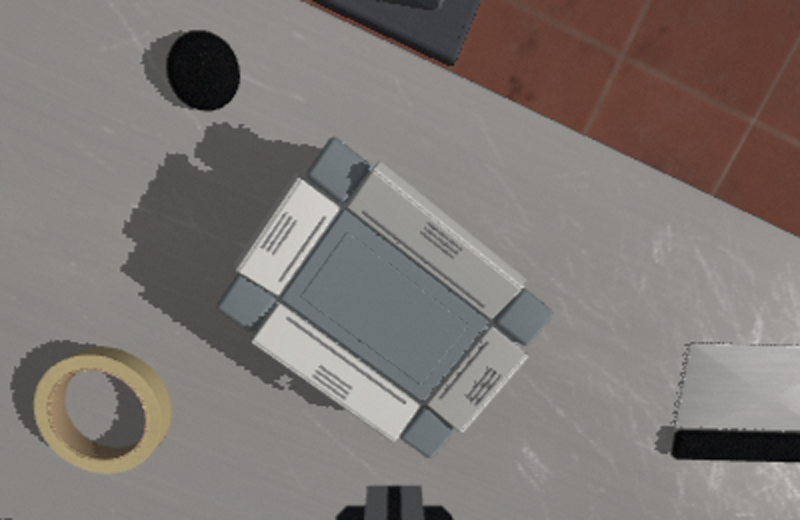

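The panel's hinge corners are at crop pixels (344,207), (493,321), (425,402) and (281,300), and all four white sections are standing up. I'll check these corners against the known 76 x 126 mm panel, then press with force guards.

```bash
python3 - <<'E'
from h import *
w=np.load("pics/w2.npz")
H=np.array([ray(w,(u/2+120,v/2),.076)[:2] for u,v in((344,207),(493,321),(425,402),(281,300))])
s=np.linalg.norm(H-np.roll(H,-1,0),axis=1);print("sides",s.round(4))
c=H.mean(0);l=(H[1]-H[0])+(H[2]-H[3]);l/=np.linalg.norm(l);m=np.array([l[1],-l[0]])
yaw=np.arctan2(l[1],l[0]);print("c",c,"yaw long",yaw)
np.save("box.npy",[*c,*l])
assert abs(s-[.126,.076,.126,.076]).max()<.007
a=min([yaw+k*np.pi/2 for k in range(-3,5)],key=lambda a:abs((a-(0.4+np.pi)+np.pi)%(2*np.pi)-np.pi))
q=down(a)
for n,o in(("near/far m+",m*.063),("l+",l*.088),("m-",-m*.063),("l-",-l*.088)):
    p=c+o
    # tips shut are at TCP; hover then guarded descent
    arm.move_ptp([*p,.115],q)
    f0=arm.observe()["wrist_force"]
    arm.move_linear([*p,.092],velocity=.06)
    z=.092;log=[]
    while z>.0705:
        z-=.0015;arm.move_linear([*p,z],velocity=.03)
        o=arm.observe();f=o["wrist_force"]-f0;log.append((round(float(o["position"][2])*1e3,1),round(float(f[2]),1)))
        if f[2]>9 : break
    print(n,p.round(3),log,"fxy",f[:2].round(1))
    arm.move_linear([*p,.115],velocity=.1)
s=arm.observe();print(s["time_s"],s["q"])
E
```

```text
sides [0.1256 0.0747 0.1234 0.0752]
c [0.47411737 0.18600778] yaw long 1.3299466422227484
near/far m+ [0.535 0.171] [(90.6, -0.6), (89.0, 0.2), (87.4, -0.5), (85.9, -0.8), (84.6, -0.0), (83.1, 2.0), (81.4, 2.5), (79.8, 1.6), (78.3, 0.9), (76.8, 0.1), (75.9, 7.1), (75.7, 19.6)] fxy [-5.6 -2.6]
l+ [0.495 0.271] [(90.7, -0.3), (89.0, 0.1), (87.4, 0.5), (85.9, -0.1), (84.4, 0.2), (83.1, 1.7), (81.6, 1.0), (79.9, 2.3), (78.4, 2.3), (76.8, 0.8), (75.9, 7.5), (75.6, 19.0)] fxy [-5.5 -1.8]
m- [0.413 0.201] [(90.6, -0.1), (89.0, 0.7), (87.5, 2.6), (85.9, 2.8), (84.4, 2.5), (82.9, 1.5), (81.4, 1.3), (79.9, 0.7), (78.4, 1.0), (76.9, 1.1), (75.9, 9.0)] fxy [-2.2 -1.8]
l- [0.453 0.101] [(90.7, 0.2), (89.0, -0.5), (87.4, -0.4), (86.0, -0.9), (84.5, 1.2), (82.9, 1.3), (81.4, 0.9), (79.9, 0.7), (78.3, 0.3), (76.8, -0.1), (75.9, 6.5), (75.5, 24.3)] fxy [-7.6 -1. ]
26.0667 [ 2.18361001e-01  2.08162680e-01 -3.68374822e-01  9.94433147e-01
  6.04018133e-05  4.59179548e-01]
```

All four met a stiff stop at about 75.6–75.9 mm, which matches the 76 mm shut height. I'll look again from the same viewpoint.

```bash
python3 - <<'E'
from h import *
arm.move_ptp([.4703,.1886,.36],down(0.4+np.pi))
w=snap("wrist","w3")
cv2.imwrite("pics/w3c.png",cv2.resize(w["img"][:260,120:520],None,fx=2,fy=2,interpolation=cv2.INTER_CUBIC))
# expected outline of the shut lid: section outer edges at shut height
x,y,l0,l1=np.load("box.npy");c=np.array([x,y]);l=np.array([l0,l1]);m=np.array([l1,-l0])
for n,v in(("m+",m*.07),("l+",l*.095),("m-",-m*.07),("l-",-l*.095)):
    u=proj(w,[*(c+v),.076]);print(n,((u-[120,0])*2).round())
print(arm.observe()["time_s"])
E
```

```text
m+ [329. 390.]
l+ [495. 391.]
m- [451. 227.]
l- [270. 226.]
27.1333
```

View pics/w3c.png

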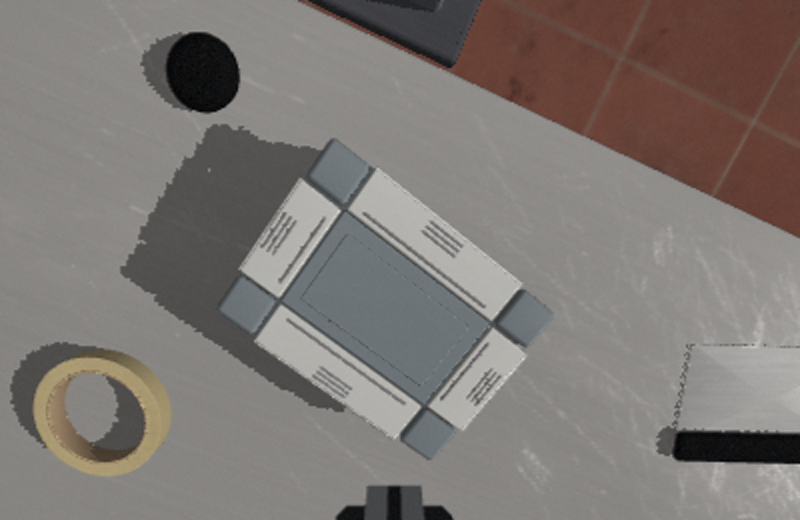

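The picture shows all four sections flat: brightness is even, the corner shadows are gone, and the box's cast shadow now has a straight outline. The box corners have moved no more than about 1–2 px, and the puck, tape and scraper no more than about 2 px. Handing in.

```bash
python3 - <<'E'
from h import *
arm.sign_off()
E
```

```text
the job is handed in; nothing more can be done
```

I pressed the four raised rim sections of the larger box straight down with the shut fingertips, and all four look fully closed. The job was handed in at about 27 s, with the arm clear of everything.

- **Position check:** the lid panel measured 123–126 x 75 mm in the wrist image, against the 126 x 76 mm it should be, so I trusted the position.
- **Closing:** each section gave way at 1–3 N, then hit a stiff stop at 75.5–75.9 mm, matching the 76 mm shut height. Peak press was 9–24 N. My guard was set at 9 N, so three presses overshot it, but all stayed well under the limits.
- **Last picture:** the rim is flat and evenly lit on all four sides. The box shifted by no more than about 1–2 pixels in the enlarged picture, and the puck, tape and scraper show no meaningful shift.
- **Not re-checked:** I did not photograph the small box, timer, bowl or shaker again. The arm stayed away from them, with only the transit move at over 0.23 m height passing their side of the worktop.

No check failed or disagreed.

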